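# Set the blood-tube roller mixer and start it

### The arm

A 6-joint arm with a two-finger parallel gripper is mounted at the origin on the work surface. World frame = base frame: x ahead of the robot, y to its left, z up, the work surface at z = 0. Lengths are in mm, angles in degrees, forces in N, time in s.
With the tool pointing down it reaches from about 300 to 850 mm from the base axis. Payload 4.2 kg.
Tool frame: the origin (TCP) lies between the finger pads; the fingertips stand 14 mm ahead of it and the grasp point (between the pads) lies 5 mm behind it (env.finger_overhang is the distance from the TCP to the fingertips, in mm); z points along the fingers, y is the line along which they close (so a half turn about z gives the same grasp; the last joint's range is limited). The gripper opens to 91 mm and grips with 3 to 60 N. Pads are 32 mm wide; open, the fingers measure 118 mm over their backs; the gripper's body (76 mm by 178 mm) begins 60 mm behind the grasp point.
Start: joints at [73.74, 18.312, 89.639, -0, 72.044, -1.146], TCP at [149.933, 555.123, 227.976] pointing down, gripper open.
Joint ranges: [-177.97, 177.97], [-48.28, 115.42], [12.27, 149.76], [-77.06, 257.06], [2.81, 150.46], [-146.56, 146.56]. Speed limits (degrees/s): [147.25, 147.25, 180, 180, 180, 180].

### API

Orientations are given as [roll, pitch, yaw] about the fixed x, y, z axes, in that order (R = Rz(yaw) Ry(pitch) Rx(roll)).
In Python, from workcell import status, cams, env, finder gives the robot as it stands.
- The arm moves only by the tool apply_moves, never from a script. Its argument "increments" is a list of rows, each a list of 7 numbers: the opening, from -1 (shut) to 1 (fully open), then the shift along the world's x, y, z in m, then the turn, a rotation vector about the world's x, y, z in degrees. In form: [[gripper, x, y, z, ax, ay, az], ...]. A call has 1 to 5 rows; each row shifts and turns the commanded pose from where the row before left it; what a row does not reach is not made up. A row lasts 1/12 s, in which the tool goes at most 41.7 mm and 7.16 degrees, less where a joint would pass 70% of its speed; a pose out of reach is approached as far as the arm can. A call with a gripper value outside its range is refused whole. The fingers move at their own pace and stop on an object; "newtons" is the grip in N (left out, the last holds). Time passes only in rows, so rows that do not move let the fingers close. It gives the time, the measured TCP pose, the force, the opening and the grip force at its end, in the units of the state.
- status.state(): the state, without advancing time (a new reading comes with each control period).
- cams.grab_frame(name): name is "scene" or "top" or "wrist"; returns a dict with "color" (480x640x3 uint8, red, green, blue), "intrinsics" (3x3 intrinsics, pixels), "R" (3x3) and "t" (3): a world point X has camera coordinates R X + t. Camera axes: x right, y down, z forward; pixel columns grow to the right and rows downward; lengths in mm; the calibration is good to about 2 mm. A picture is of the moment at which its call begins. There is no depth.
- env.job_done(): hands the job in; it is judged then, once.
Trained networks look in the newest picture that a camera, given by its name, has taken for a name from the list of things; names that differ only in an ending like _2 or _b are one class to them, and where a whole thing is asked for, a point or a joint stands for the part that bears it (a point fixed in the world has none). Each returns a list of dicts, best first, with "score" (0 to 1); they miss things now and then, are a little off and sometimes report something else, mostly with a low value. They report only what shows in the picture. A call takes as long as a camera call. They do not tell look-alikes from the thing itself.
- finder.boxes_of(query, camera): "rect" ([left, top, width, height] in pixels, round what is visible of it).
- finder.trace(query, camera): "pixels" (480x640 bool, what is visible of it) and "rect" ([left, top, width, height] in pixels, round what is visible of it).
The state is a dict: "time_s": time; "qpos": joint angles; "qvel": joint speeds; "effort": joint torques, N m; "ee_pos": TCP position; "ee_rot": TCP orientation; "force": force on the tool from outside, world axes, zero at the start; "torque": the same for the moment, N m; "gripper_width": finger opening in mm; "gripper_force": force on a finger pad.
Only numpy, scipy, OpenCV 4.12 (cv2) and the standard library are available. Lean on these libraries where they do the work, as an engineer would, in place of code of your own. Each camera call takes 0.05 s, during which the arm holds its last target. There are 200 camera calls.

### The job

With a closed fingertip pressed on the flat knurled dial, drag it round, without gripping it, until its pointer has clicked in at the long mark. Then press the round start button down and let it come back up. Pick nothing up and leave the tube rack, the bottle and the specimen cup where they stand.

Things in the scene. Friction and masses are not known exactly. Their poses are not given: they have to be found in the camera images.
- mixer: white roller mixer, fixed: 220 (x) x 340 (y) x 80 mm high, origin at the centre of its underside, z up. Flat control deck (80 mm above the bench) along the -x half; three white rollers (tops 105 mm up) lie along y in the +x half, x from +9 to +104 mm. In its frame the dial axis is at x -46, y +70 mm, the button at x -52, y -95 mm
- dial_top (a point): centre of the dial's flat top, on its upright axis, 94 mm above the bench when untouched. Black disc 88 mm wide, 14 mm above the deck, knurled rim, grey middle, white pointer line; too wide to grip. x axis along the pointer, z up. It floats on a spring: pressed, it starts to sink at 3 N, then 3.5 N per mm, to a stop 4 mm down (17 N)
- dial_pointer (a point): point on the dial's top on the white pointer line, 38 mm from the axis. The top grips a fingertip by friction (coefficient 0.4 or more): a fingertip pressing 10 to 14 N some 30 mm from the axis and moved round it carries the dial along
- dial (a joint): dial angle, rad, grows clockwise from above, stops at 0 and 3.14; at 0 the pointer is along the mixer's +y, at 1.571 along its +x. Spring detents every 0.524; about 0.05 N m takes it over to the next; let go, it snaps into the nearest (within 0.04 of half-way it may stay). Short black ticks mark the detents, the one long, broad tick is the fifth of seven, at 2.094. Starts between 0 and 1.75
- start_top (a point): centre of the top of the round grey start button (30 mm in diameter, in a black housing) on the deck
- start (a joint): how far the start button is pressed, m: 0 up, 0.006 fully down (5 N); it springs back
- rack: orange tube rack 85 x 130 x 45 mm with capped tubes standing to 86 mm, loose on the bench beyond the dial end (+y) of the mixer; origin at the centre of its underside
- bottle: white disinfectant bottle, 68 mm in diameter, 190 mm high, loose on the bench beyond the button end (-y) of the mixer; origin at the centre of its underside
- cup: clear specimen cup with a white lid, 60 mm in diameter, 65 mm high, loose on the bench near the bottle; origin at the centre of its underside
Mind the look-alikes: they are no part of the job. Of the things that look like the bottle, the middle-sized one is meant. Of the things that look like the cup, the larger one is meant.

How it is judged (in metres and radians):
On the way, in this order (a step that is already met when the one before it is completed fails the run):
1. the dial has clicked in at the long mark and stays there (value of joint dial between 1.994 and 2.194 rad and velocity of joint dial between -0.1 and 0.1 rad/s and contact force between the fingers and dial below 0.1 N), for 0.2 s.
2. the start button is pressed (value of joint start above 0.004 m and value of joint dial between 1.994 and 2.194 rad), for 0.02 s.
At the end, for the whole second after the job is handed in: the dial rests in the detent at the long mark (2.094 rad, within 0.1), the start button was pressed at least 4 of its 6 mm after that and is up again (under 1.5 mm), and rack, bottle and cup stand upright within 20 mm of where they were (value of joint dial between 1.994 and 2.194 rad and value of joint start below 0.0015 m and distance of each of rack, bottle, cup from where it was at the start of the episode below 0.02 m and angle between each of rack, bottle, cup's own z axis and vertical below 0.15 rad); the robot touches nothing.
It fails at once if the start button is pressed while the dial is not at the long mark (value of joint start above 0.003 m and not (value of joint dial between 1.994 and 2.194 rad)).
It fails at once if the rack, the bottle or the cup is lifted, pushed away or tipped (distance of any of rack, bottle, cup from where it was at the start of the episode above 0.02 m or height (world z) of any of rack, bottle, cup above 0.01 m or angle between any of rack, bottle, cup's own z axis and vertical above 0.3 rad).
It also fails if it takes over 54 s, if anything falls off the work surface, if the arm or the gripper's body presses on something with over 40 N, if the wrist force passes 120 N, or if a joint passes its speed limit or range.

## Working session

There is one attempt and no reset: what is moved stays moved. The work goes in short steps, Python scripts to look and compute and a tool call to move; the robot and the scene stay as the last step left them, time stands still between calls to the robot, and variables do not carry over. Pictures are saved under pics/ and viewed, at most 10 in all, crops included, and the job is handed in when it is done.

Besides the shell and the picture viewer there is one more tool, called after "Call:" as name([rows], argument=value, ...), one row to a line, values as JSON. apply_moves: Moves the arm, as the interface text tells. Its arguments: {"type":"object","properties":{"increments":{"type":"array","items":{"type":"array","items":{"type":"number"}}},"newtons":{"type":"number"}},"required":["increments"]}

```bash
mkdir -p pics; cat > h.py <<'E'
import numpy as np, cv2
from workcell import status, cams, env, finder
def grab(n,f=None):
    g=cams.grab_frame(n)
    if f: cv2.imwrite('pics/'+f,g['color'][:,:,::-1])
    return g
def ray(g,u,v,z):
    K=np.array(g['intrinsics']);R=np.array(g['R']);t=np.array(g['t'])
    d=R.T@np.linalg.solve(K,[u,v,1]);c=-R.T@t
    return c+d*(z-c[2])/d[2]
def proj(g,X):
    p=np.array(g['intrinsics'])@(np.array(g['R'])@np.array(X,float)+np.array(g['t']));return p[:2]/p[2]
E
python3 - <<'E'
from h import *
s=status.state();print(s)
a=grab('top','top0.png');
for q in ['dial_top','start_top','mixer','rack','bottle','cup']:
    print(q,[(round(r['score'],2),[round(x) for x in r['rect']]) for r in finder.boxes_of(q,'top')[:4]])
b=grab('scene','scene0.png')
E
```

```text
{'time_s': 0.0, 'qpos': array([ 7.37398325e+01,  1.83494355e+01,  8.97066169e+01, -6.72038158e-04,
        7.20428712e+01, -1.14558179e+00]), 'qvel': array([ 0.0466663 ,  0.0089483 ,  0.07671196, -0.04508498, -0.05102584,
        0.00836933]), 'effort': array([-9.47315275e-04, -4.12453401e+01, -2.31962532e+01,  7.24399835e-02,
        4.58160380e-02, -1.56273081e-04]), 'ee_pos': array([149.79613146, 554.64667744, 227.1409366 ]), 'ee_rot': array([-1.79901083e+02, -1.33894699e-03,  1.64885621e+02]), 'force': array([ 0.0410084 ,  0.68136298, -0.54971865]), 'torque': array([ 0.00717409, -0.03722222, -0.03319   ]), 'gripper_force': 0.0, 'gripper_width': 91.16250997542451}
dial_top [(0.77, [282, 222, 40, 39])]
start_top [(0.44, [194, 179, 57, 47])]
mixer [(0.71, [363, 247, 19, 12]), (0.64, [260, 174, 148, 109])]
rack [(0.96, [195, 177, 56, 47])]
bottle [(0.74, [465, 219, 76, 51]), (0.72, [435, 156, 29, 34]), (0.27, [425, 252, 27, 26])]
cup [(0.88, [431, 295, 27, 18]), (0.58, [426, 248, 27, 29])]
```

View pics/top0.png

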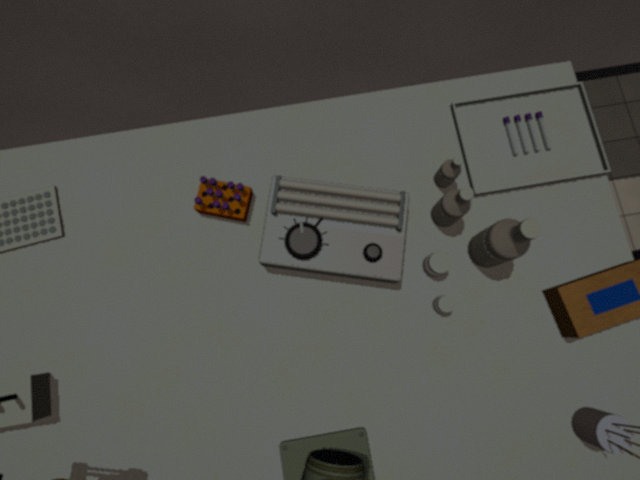

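View pics/scene0.png

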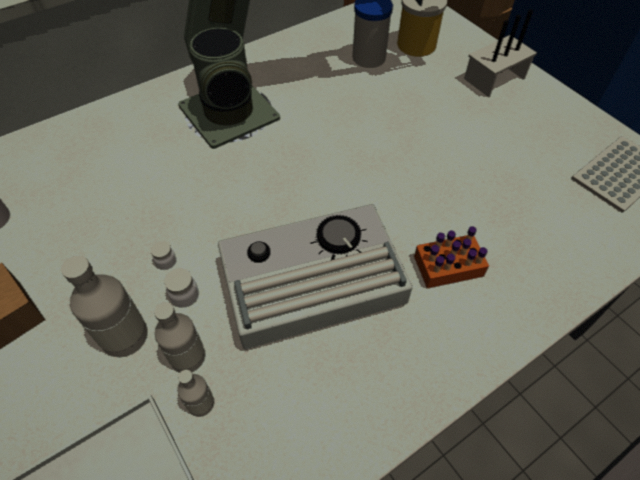

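```bash
python3 - <<'E'
from h import *
a=grab('top');ra=finder.trace('dial_top','top');rs=finder.trace('start_top','top')
def c(m): 
    y,x=np.nonzero(m['pixels']);return x.mean(),y.mean(),len(x),[round(k) for k in m['rect']],m['score']
for r in ra: print('dial',c(r),ray(a,*c(r)[:2],92))
for r in rs: print('btn',c(r))
b=grab('scene');
for q in ['dial_top','start_top']:
    for r in finder.trace(q,'scene'): print(q,'scene',c(r),ray(b,*c(r)[:2],92))
for uv in [(372,252)]: print('btn top',ray(a,*uv,92))
print('cams',-np.array(a['R']).T@a['t'],-np.array(b['R']).T@b['t'])
for n,uv,z in [('rack',(223,198),60),('b mid',(448,212),60),('b small',(446,178),60),('b big',(490,250),60),('cup L',(437,265),60),('cup s',(444,305),40)]: print(n,ray(a,*uv,z).round())
im=a['color'][165:290,180:470];im2=b['color'][200:300,210:420]
p=np.vstack([cv2.resize(im[:,60:235],None,fx=4,fy=4,interpolation=3)[:300*2-200,:700],])
cv2.imwrite('pics/crop.png',cv2.convertScaleAbs(p[:,:,::-1],alpha=1.5))
E
```

```text
dial (np.float64(302.61688888888887), np.float64(240.36533333333333), 1125, [283, 220, 40, 42], 0.57) [547.12370248 -31.2991617   92.        ]
btn (np.float64(372.25581395348837), np.float64(251.34108527131784), 129, [365, 243, 13, 16], 0.53)
dial_top scene (np.float64(338.51000741289846), np.float64(234.2008895478132), 1349, [316, 217, 44, 34], 0.56) [553.01980987 -34.39423278  92.        ]
start_top scene (np.float64(257.8719512195122), np.float64(249.17073170731706), 164, [251, 241, 14, 18], 0.68) [ 493.15050642 -187.42236193   92.        ]
start_top scene (np.float64(338.7183406113537), np.float64(234.49126637554585), 1374, [318, 214, 46, 38], 0.37) [553.84695825 -34.46778488  92.        ]
btn top [ 492.79677421 -186.61898533   92.        ]
cams [ 341.45212782  -34.94347165 1111.56717767] [1036.31806048 -411.58223149  932.3189795 ]
rack [692. 146.  60.]
b mid [ 564. -394.   60.]
b small [ 650. -409.   60.]
b big [ 455. -472.   60.]
cup L [ 441. -339.   60.]
cup s [ 346. -340.   40.]
```

View pics/crop.png

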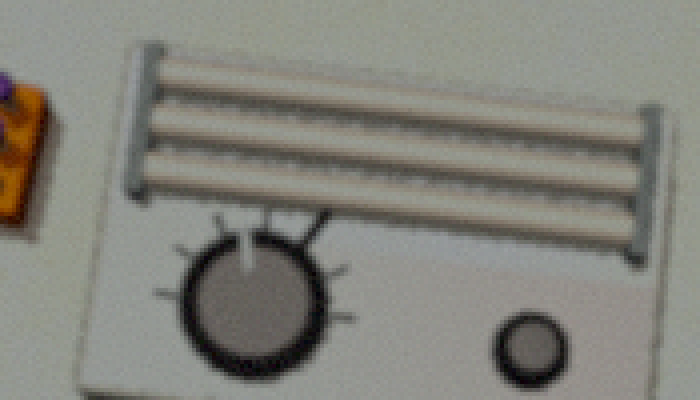

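The top picture shows the dial at (303,240), the button at (372,252), and the rack at (223,198).
- **Bottles:** small (446,178), middle (452,205) and big (500,242). The middle one is meant.
- **Cups:** large (437,265) and small (444,305). The large one is meant.
- **Dial and button:** there is only one of each. In the crop the pointer (247,245) lies about halfway between ticks 3 and 4. The long tick is at (315,230).

I'm moving above the near side of the dial with the fingers closed.

Call:
apply_moves([
  [-1,0.0185,-0.0295,0,0,0,0],
  [-1,0.0185,-0.0295,0,0,0,0],
  [-1,0.0185,-0.0295,0,0,0,0],
  [-1,0.0185,-0.0295,0,0,0,0],
  [-1,0.0185,-0.0295,0,0,0,0],
], newtons=20)

```text
time_s: 1.12
ee_pos: [242.9, 406.2, 228.1]
ee_rot: [180.0, 0.0, 164.9]
force: [0.6, -0.4, 0.1]
gripper_width: 60.7
gripper_force: 0.0
```

Call:
apply_moves([
  [-1,0.0185,-0.0295,0,0,0,0],
  [-1,0.0185,-0.0295,0,0,0,0],
  [-1,0.0185,-0.0295,0,0,0,0],
  [-1,0.0185,-0.0295,0,0,0,0],
  [-1,0.0185,-0.0295,0,0,0,0],
])

```text
time_s: 1.53
ee_pos: [335.5, 258.6, 228.3]
ee_rot: [180.0, 0.0, 164.9]
force: [0.6, -0.1, 0.2]
gripper_width: 27.4
gripper_force: 0.0
```

Call:
apply_moves([
  [-1,0.0185,-0.0295,0,0,0,0],
  [-1,0.0185,-0.0295,0,0,0,0],
  [-1,0.0185,-0.0295,0,0,0,0],
  [-1,0.0185,-0.0295,0,0,0,0],
  [-1,0.0185,-0.0295,0,0,0,0],
])

```text
time_s: 1.95
ee_pos: [428.1, 111.0, 228.3]
ee_rot: [180.0, 0.0, 164.9]
force: [0.9, 1.1, 0.7]
gripper_width: 0.3
gripper_force: 0.0
```

Call:
apply_moves([
  [-1,0.0185,-0.0295,0,0,0,0],
  [-1,0.0185,-0.0295,0,0,0,0],
  [-1,0.0185,-0.0295,0,0,0,0],
  [-1,0.0185,-0.0295,0,0,0,0],
  [-1,0,0,0,0,0,0],
])

```text
time_s: 2.37
ee_pos: [504.6, -9.9, 227.9]
ee_rot: [-179.9, 0.2, 164.6]
force: [-0.4, -0.5, 0.4]
gripper_width: 0.6
gripper_force: 0.0
```

```bash
python3 - <<'E'
from h import *
w=grab('wrist','w1.png');s=status.state();print(s['time_s'],s['ee_pos'],s['ee_rot'],s['force'],s['gripper_width'])
for q in ['dial_top','start_top']:
    for r in finder.trace(q,'wrist'):
        y,x=np.nonzero(r['pixels']);print(q,r['score'],r['rect'],x.mean(),y.mean(),ray(w,x.mean(),y.mean(),93))
print(proj(w,[550,-33,94]), proj(w,[*s['ee_pos'][:2],94]))
E
```

```text
2.4167 [502.69003794  -7.59234265 227.71487497] [-1.79992177e+02  1.78292115e-02  1.64643527e+02] [-0.75329483  0.17529638  0.33859653] 0.4265173668177254
dial_top 0.91 [256.6, 237.1, 109.9, 98.4] 305.6285283344107 269.6492135315665 [530.07840257 -30.39420163  93.        ]
start_top 0.89 [86.1, 259.7, 43.7, 35.8] 105.41847389558232 278.9477911646586 [ 494.56823965 -190.54266503   93.        ]
[309.20122226 292.69484351] [323.91711311 231.39093247]
```

View pics/w1.png

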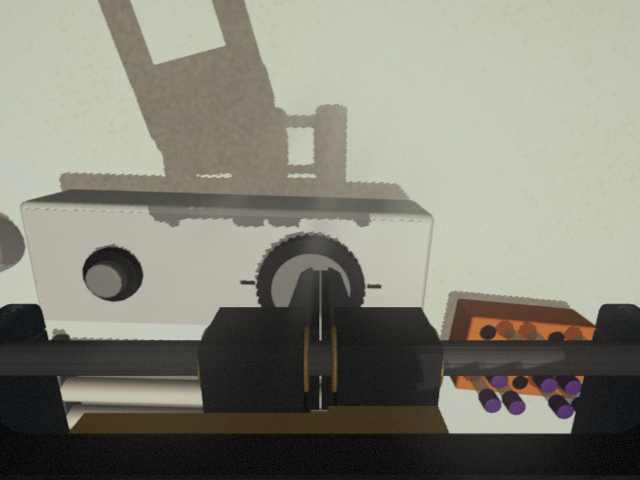

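The wrist view shows the dial centre at about (311,291), which agrees with the estimate of (550,-34). The button is at (103,280), and the closed fingers are just beyond the dial. I'm moving over the contact point and descending.

Call:
apply_moves([
  [-1,0.0185,-0.031,0,0,0,0],
  [-1,0,0,-0.035,0,0,0],
  [-1,0,0,-0.035,0,0,0],
  [-1,0,0,-0.03,0,0,0],
  [-1,0,0,-0.015,0,0,0],
])

```text
time_s: 2.93
ee_pos: [516.9, -34.7, 109.8]
ee_rot: [-180.0, -0.4, 165.0]
force: [-1.1, 1.1, 0.7]
gripper_width: 0.2
gripper_force: 0.0
```

Call:
apply_moves([
  [-1,0,0,-0.002,0,0,0],
  [-1,0,0,-0.002,0,0,0],
  [-1,0,0,-0.001,0,0,0],
  [-1,0,0,0,0,0,0],
  [-1,0,0,0,0,0,0],
])

```text
time_s: 3.35
ee_pos: [520.7, -36.1, 109.3]
ee_rot: [180.0, 0.1, 164.9]
force: [-0.4, -0.9, -0.4]
gripper_width: 0.5
gripper_force: 0.0
```

Call:
apply_moves([
  [-1,0,0,-0.001,0,0,0],
  [-1,0,0,-0.001,0,0,0],
  [-1,0,0,0,0,0,0],
  [-1,0,0,0,0,0,0],
])

```text
time_s: 3.68
ee_pos: [520.6, -36.4, 106.9]
ee_rot: [180.0, 0.1, 164.9]
force: [-0.9, 1.1, 4.5]
gripper_width: 0.5
gripper_force: 2.6
```

Call:
apply_moves([
  [-1,0,0,-0.001,0,0,0],
  [-1,0,0,-0.001,0,0,0],
  [-1,0,0,0,0,0,0],
  [-1,0,0,0,0,0,0],
])

```text
time_s: 4.02
ee_pos: [520.6, -36.5, 105.5]
ee_rot: [180.0, 0.1, 164.9]
force: [-2.4, 0.2, 10.2]
gripper_width: 0.6
gripper_force: 4.8
```

Call:
apply_moves([
  [-1,0,0,-0.0005,0,0,0],
  [-1,-0.0001,0.0026,0,0,0,-5],
  [-1,0.0001,0.0026,0,0,0,-5],
  [-1,0.0003,0.0026,0,0,0,-5],
  [-1,0,0,0,0,0,0],
])

```text
time_s: 4.43
ee_pos: [520.3, -28.7, 105.2]
ee_rot: [-180.0, 0.1, 149.7]
force: [-4.2, 0.1, 11.3]
gripper_width: 0.5
gripper_force: 5.9
```

Call:
apply_moves([
  [-1,0.0006,0.0026,0,0,0,-5],
  [-1,0.0008,0.0025,0,0,0,-5],
  [-1,0.001,0.0024,0,0,0,-5],
  [-1,0,0,0,0,0,0],
])

```text
time_s: 4.77
ee_pos: [522.1, -21.3, 105.1]
ee_rot: [-179.9, 0.0, 134.7]
force: [-5.5, -1.5, 13.6]
gripper_width: 0.1
gripper_force: 6.3
```

```bash
python3 - <<'E'
from h import *
a=grab('top')
p=cv2.resize(a['color'][200:280,250:370],None,fx=5,fy=5,interpolation=3)
cv2.imwrite('pics/c2.png',cv2.convertScaleAbs(p[:,:,::-1],alpha=1.6))
E
```

```text
(no output)
```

View pics/c2.png

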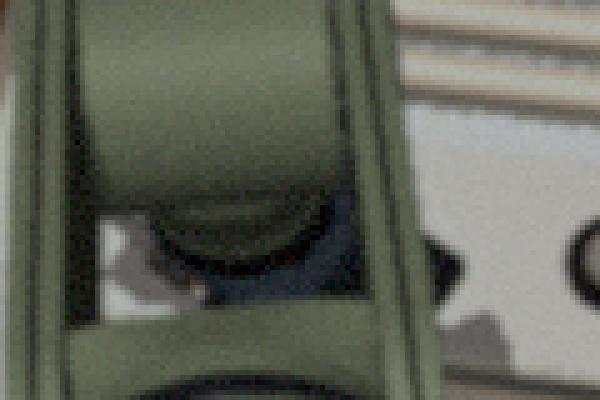

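The top camera is blocked by the arm. I'm finishing the arc and then checking with the scene camera before lifting.

Call:
apply_moves([
  [-1,0.0012,0.0023,0,0,0,-5],
  [-1,0.0014,0.0022,0,0,0,-5],
  [-1,0.0016,0.0021,0,0,0,-5],
  [-1,0,0,0,0,0,0],
])

```text
time_s: 5.15
ee_pos: [525.9, -14.4, 105.0]
ee_rot: [-179.9, -0.0, 119.7]
force: [-4.5, -1.2, 12.5]
gripper_width: 0.5
gripper_force: 6.4
```

```bash
python3 - <<'E'
from h import *
a=grab('scene')
p=cv2.resize(a['color'][195:285,220:400],None,fx=4,fy=4,interpolation=3)
cv2.imwrite('pics/c3.png',cv2.convertScaleAbs(p[:,:,::-1],alpha=1.6))
for th in [60,90,105,120,135,150]:
    w=np.radians(71.8-th); print(th,(proj(a,[550+38*np.cos(w),-34+38*np.sin(w),92])-[220,195])*4)
print((proj(a,[550,-34,92])-[220,195])*4)
E
```

```text
60 [527.21016262 195.18801841]
90 [493.9776984  211.96211011]
105 [474.25063202 214.41673366]
120 [454.30434487 212.56047251]
135 [435.58272973 206.53466612]
150 [419.4258611  196.79723007]
[471.2057468  152.45813354]
```

View pics/c3.png

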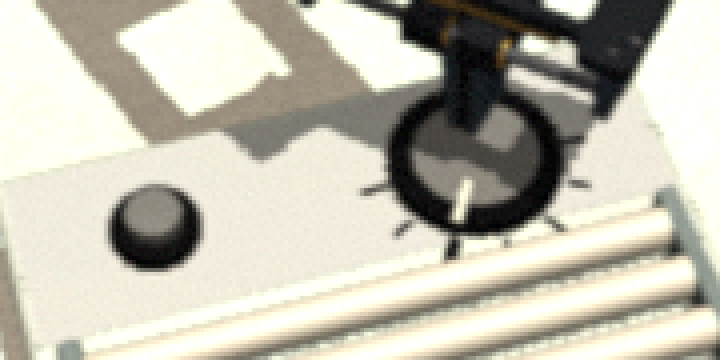

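The pointer, with its tip at (458,220), is aimed at the long tick (453,245), so I'm lifting straight up. After that I'll move to above the button.

Call:
apply_moves([
  [-1,0,0,0.004,0,0,0],
  [-1,0,0,0.01,0,0,0],
  [-1,0,0,0.03,0,0,0],
  [-1,-0.016,-0.033,0,0,0,0],
  [-1,-0.017,-0.036,0,0,0,0],
])

```text
time_s: 5.62
ee_pos: [495.7, -83.2, 149.5]
ee_rot: [179.8, 0.2, 120.1]
force: [-0.3, -0.6, 0.1]
gripper_width: 0.2
gripper_force: 0.0
```

Call:
apply_moves([
  [-1,0,-0.034,0,0,0,0],
  [-1,0,-0.034,0,0,0,0],
  [-1,0,-0.035,0,0,0,0],
  [-1,0,0,0,0,0,0],
])

```text
time_s: 5.95
ee_pos: [494.4, -191.9, 148.1]
ee_rot: [180.0, 0.2, 119.6]
force: [0.7, 0.2, 0.5]
gripper_width: 0.3
gripper_force: 0.0
```

```bash
python3 - <<'E'
from h import *
a=grab('scene');s=status.state();print(s['time_s'],s['ee_pos'],s['ee_rot'],s['force'])
p=cv2.resize(a['color'][195:285,220:400],None,fx=4,fy=4,interpolation=3)
cv2.imwrite('pics/c4.png',cv2.convertScaleAbs(p[:,:,::-1],alpha=1.6))
w=grab('wrist')
for r in finder.trace('start_top','wrist'):
    y,x=np.nonzero(r['pixels']);print(r['score'],r['rect'],ray(w,x.mean(),y.mean(),93))
E
```

```text
6.0 [ 494.01263257 -189.22193107  147.79453457] [1.79963022e+02 6.51586922e-02 1.19627292e+02] [-0.67581148  0.20138461  0.32184408]
0.86 [300.7, 242.6, 52.7, 50.5] [ 492.36401598 -183.63789412   93.        ]
```

View pics/c4.png

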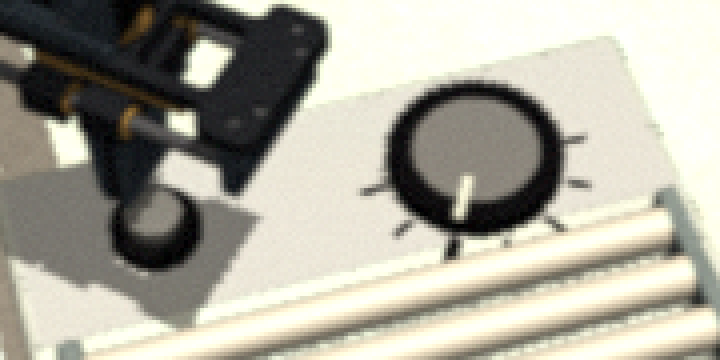

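The dial rests at the long mark: the pointer (458,218) lines up with the long tick (453,246). Next I press the button.

Call:
apply_moves([
  [-1,0,0.002,-0.02,0,0,0],
  [-1,0,0,-0.012,0,0,0],
  [-1,0,0,-0.003,0,0,0],
  [-1,0,0,0,0,0,0],
])

```text
time_s: 6.43
ee_pos: [493.4, -182.7, 112.3]
ee_rot: [-179.9, -0.1, 120.0]
force: [-2.0, 2.5, 3.7]
gripper_width: 0.3
gripper_force: 1.8
```

Call:
apply_moves([
  [-1,0,0,-0.002,0,0,0],
  [-1,0,0,-0.002,0,0,0],
  [-1,0,0,-0.002,0,0,0],
  [-1,0,0,0,0,0,0],
  [-1,0,0,0,0,0,0],
])

```text
time_s: 6.85
ee_pos: [493.9, -183.3, 110.0]
ee_rot: [179.9, -0.0, 119.9]
force: [-6.7, 6.6, 21.8]
gripper_width: 0.7
gripper_force: 11.1
```

Force is 21.8 N at z 110. While retracting slowly I'll read force against height, to confirm it was the button's spring travel and not the housing.

Call:
apply_moves([
  [-1,0,0,0.004,0,0,0],
  [-1,0,0,0,0,0,0],
  [-1,0,0,0,0,0,0],
])

```text
time_s: 7.1
ee_pos: [494.3, -184.0, 111.5]
ee_rot: [179.9, 0.1, 119.9]
force: [-0.4, 2.8, 3.1]
gripper_width: 0.7
gripper_force: 2.0
```

Call:
apply_moves([
  [-1,0,0,0.002,0,0,0],
  [-1,0,0,0,0,0,0],
  [-1,0,0,0,0,0,0],
])

```text
time_s: 7.35
ee_pos: [494.3, -184.5, 112.6]
ee_rot: [179.9, 0.0, 119.9]
force: [0.9, 2.7, 2.9]
gripper_width: 0.1
gripper_force: 1.7
```

Call:
apply_moves([
  [-1,0,0,0.002,0,0,0],
  [-1,0,0,0,0,0,0],
  [-1,0,0,0,0,0,0],
])

```text
time_s: 7.6
ee_pos: [494.2, -184.8, 114.5]
ee_rot: [180.0, 0.0, 119.9]
force: [1.8, 0.5, 2.7]
gripper_width: 0.5
gripper_force: 1.2
```

Call:
apply_moves([
  [-1,0,0,0.002,0,0,0],
  [-1,0,0,0,0,0,0],
  [-1,0,0,0,0,0,0],
])

```text
time_s: 7.85
ee_pos: [493.5, -184.8, 116.3]
ee_rot: [-180.0, 0.0, 119.9]
force: [0.3, -0.1, 1.6]
gripper_width: 0.3
gripper_force: 0.7
```

The force fell gradually over more than 6 mm, so the button was pressed fully down. I'm retreating clear and checking.

Call:
apply_moves([
  [-1,0,0,0.02,0,0,0],
  [-1,0,0,0.03,0,0,0],
  [-1,0,0,0.03,0,0,0],
  [-1,0,0,0.03,0,0,0],
  [-1,0,0,0,0,0,0],
])

```text
time_s: 8.27
ee_pos: [496.4, -185.8, 232.1]
ee_rot: [179.6, 0.5, 119.9]
force: [1.2, -0.3, 1.2]
gripper_width: 0.5
gripper_force: 0.0
```

```bash
python3 - <<'E'
from h import *
a=grab('scene');s=status.state();print(s['time_s'],s['ee_pos'],s['force'])
p=cv2.resize(a['color'][160:400,60:500],None,fx=1.8,fy=1.8,interpolation=3)
cv2.imwrite('pics/c5.png',cv2.convertScaleAbs(p[:,:,::-1],alpha=1.6))
E
```

```text
8.3167 [ 495.13302816 -185.27775293  229.32333835] [ 0.67948304 -0.39056168 -0.33987129]
```

View pics/c5.png

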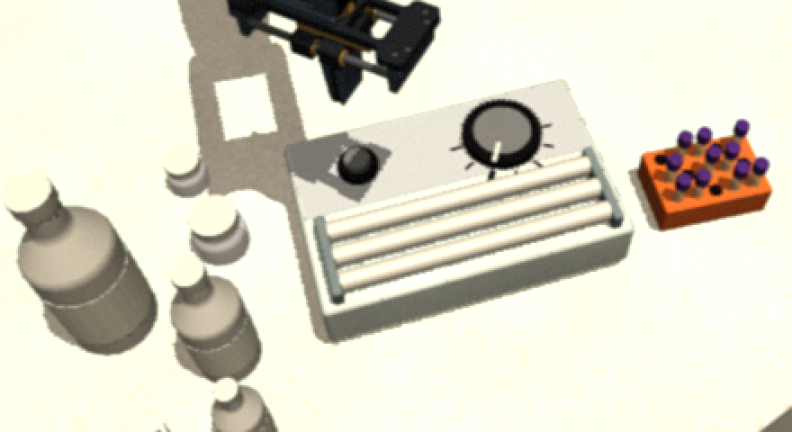

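The dial pointer (495,155) is on the long tick, the button (358,163) is up, the rack, bottle and cup haven't moved, and the arm is clear. I'm handing in.

```bash
python3 -c "
from workcell import env
print(env.job_done())"
```

```text
the job is handed in; nothing more can be done
None
```

The dial is clicked in at the long mark, the start button was pressed fully and has come back up, and the rack, bottle and cup were left where they stood. The job is handed in, with no verdict returned.

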